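# Feel along the grinder's rail for the notch and press the belt release

## Task

The belt grinder's tension release is a yellow tongue sunk in a notch somewhere along the steel rail. With a fingertip touch the top of the rail right beside the red end block, feel your way along the rail towards the grey end block until you come upon the notch, then press the tongue inside it fully down and move clear. Do not ram the grinder, and leave the hammer, the tape roll and the oil bottle where they are: nothing is picked up.

Things in the scene. Friction and masses are not known exactly. Their poses are not given: they have to be found in the camera images.
- grinder: Green belt grinder fixed to the table, a bare steel rail on its robot side. Origin on the table (z = 0) under the rail's centre line; y along the rail towards the red end block, x across it towards the belt, z up. Rail: ridge 14 mm wide, flat top at z = 125 mm, sides fall 31 mm to a deck (x -32 to 43 mm). The belt (x above 62 mm) is at most 102 mm high. The rail does not give.
- rail_red (a point): Point on the rail's top centre line where the rail meets the red end block (face at y = +125 mm in the grinder's frame; block 34 mm wide, 131 mm high, 105 mm long outwards). Axes as the grinder's. From here at least 58 mm of the rail's top is plain before the notch begins.
- rail_grey (a point): Point on the rail's top centre line where the rail meets the grey end block (face at y = -85 mm in the grinder's frame; same size as the red one). The rail's one notch, a gap 44 mm long cut right through it, open on both sides, is somewhere between the blocks: its middle is 30 to 130 mm from this point. No listed pose tells where; elsewhere the top is plain.
- tongue (a joint): Press depth in m of the yellow tongue in the notch (38 mm along the rail, 22 mm across, centred; flat top 10 mm below the rail's top): 0 at the start, 0.008 at its stop. Slides straight down against about 3.5 N of friction, no spring: it stays where it is left.
- hammer: Loose hammer lying on the table on the robot's side of the grinder, 240 mm long; its origin is at its underside. Leave alone.
- tape_roll: Loose roll of tape, brown, 100 mm across, 48 mm high, lying flat on the table on the robot's side of the grinder; origin at the centre of its underside. Leave alone.
- oil_can: Loose blue oil bottle with a red cap, standing, 54 mm across, 110 mm high, beside the grinder's grey end; origin at the centre of its underside. Leave alone.

How it is judged:
By the outcome, as a careful person would: the job done as asked, in the order asked, and still so for the second after the job is handed in, with the robot touching nothing.
It also fails if it takes over 51 s, if anything falls off the work surface, if the arm or the gripper's body presses on something with over 40 N, if the wrist force passes 120 N, or if a joint passes its speed limit or range.

## Robot

A 6-joint arm with a two-finger parallel gripper is mounted at the origin on the work surface. World frame = base frame: x ahead of the robot, y to its left, z up, the work surface at z = 0. Lengths are in m, angles in rad, forces in N, time in s.
With the tool pointing down it reaches from about 0.225 to 0.725 m from the base axis. Payload 3.1 kg.
Tool frame: the origin (TCP) lies at the very end of the fingers, on their centre line; the grasp point (between the pads) lies 19 mm behind it; z points along the fingers, y is the line along which they close (so a half turn about z gives the same grasp; the last joint's range is limited). The gripper opens to 85 mm and grips with 20 to 120 N. Pads are 22 mm wide; open, the fingers measure 114 mm over their backs; the gripper's body (76 mm by 85 mm) begins 54 mm behind the grasp point. The pads swing forward as they close: fully open they stand 13 mm farther back than shut.
Start: joints at [-0.128, 0.048, 0.099, 1.622, 0, 1.443], TCP at [0.525, -0, 0.231] pointing down, gripper open.
Joint ranges: [-2.91, 2.91], [-0.99, 1.94], [-1.21, 1.42], [-2.12, 2.29], [-1.49, 1.47], [-3.14, 3.14]. Speed limits (rad/s): [2.79, 2.79, 3.14, 3.14, 3.14, 3.14].

## Interface

Orientations are given as a rotation vector (axis times angle).
In Python, from plant import r gives the robot as it stands.
- The arm moves only by the tool move_arm, never from a script. Its argument "rows" is a list that holds one entry, the list of rows, each a list of 7 numbers: the shift along the tool's x, y, z in m, then the turn, a rotation vector about the tool's x, y, z in rad, then the closure in counts, from 0 (fully open) to 255 (shut). In form: [[[tx, ty, tz, ax, ay, az, fingers], ...]]. A call has 1 to 12 rows; each row shifts and turns the commanded pose from where the row before left it, along the tool's axes as they then stand; what a row does not reach is not made up. A row lasts 1/12 s, in which the tool goes at most 41.7 mm and 7.16 degrees, less where a joint would pass 70% of its speed; a pose out of reach is approached as far as the arm can. A call with a gripper value outside its range is refused whole. The fingers move at their own pace and stop on an object; the grip force is fixed at half the most. Time passes only in rows, so rows that do not move let the fingers close. It gives the time, the measured TCP pose, the force, the opening and the grip force at its end, in the units of the state.
- r.read_state(): the state, without advancing time (a new reading comes with each control period).
- r.grab_frame(name): name is "scene" or "side" or "wrist"; returns a dict with "color" (420x560x3 uint8, blue, green, red), "mtx" (3x3 intrinsics, pixels), "origin" and "orientation" of the camera in the world; the wrist camera has in their place "hand_eye" (4x4, takes a point from camera to tool coordinates, whose origin is the TCP and whose axes are the flange's). Camera axes: x right, y up, looking along -z (the intrinsics and any distortion apply to the point x, -y, -z); pixel columns grow to the right and rows downward; lengths in m; the calibration is good to about 2 mm. The wrist camera is an equidistant fisheye: a pixel r from the principal point sees the ray r / f radians off the axis. A picture is of the moment at which its call begins: read the wrist's pose just before it. There is no depth.
- r.finish_job(): hands the job in; it is judged then, once.
The state is a dict: "clock": time; "qpos": joint angles; "joint_vel": joint speeds; "tau": joint torques, N m; "position": TCP position; "tcp_rot": TCP orientation; "wrist_force": force on the tool from outside, world axes, zero at the start; "ft_torque": the same for the moment, N m; "gripper_width": opening from 0.0 (shut) to 1.0 (fully open); "finger_force": force on a finger pad.
Only numpy, scipy, OpenCV 4.12 (cv2) and the standard library are available. Lean on these libraries where they do the work, as an engineer would, in place of code of your own. Each camera call takes 0.05 s, during which the arm holds its last target. There are 200 camera calls.

## Working session

There is one attempt and no reset: what is moved stays moved. The work goes in short steps, Python scripts to look and compute and a tool call to move; the robot and the scene stay as the last step left them, time stands still between calls to the robot, and variables do not carry over. Pictures are saved under pics/ and viewed, at most 10 in all, crops included, and the job is handed in when it is done.

Besides the shell and the picture viewer there is one more tool, called after "Emit:" as name(argument=value, ...) on one line, values as JSON. move_arm: Moves the arm, as the interface text tells. Its arguments: {"type":"object","properties":{"rows":{"type":"array","items":{"type":"array","items":{"type":"array","items":{"type":"number"}}}}},"required":["rows"]}

```bash
ls; mkdir -p pics
python3 - <<'E'
from plant import r
import cv2,numpy as np
s=r.read_state();print({k:np.round(v,3).tolist() for k,v in s.items()})
for n in ("scene","side"):
    f=r.grab_frame(n);cv2.imwrite(f"pics/{n}.png",cv2.resize(f["color"],(800,600)));print(n,f["mtx"],f["origin"],f["orientation"])
    print([k for k in f])
E
```

```text
pics
{'clock': 0.0, 'qpos': [-0.128, 0.049, 0.098, 1.622, -0.0, 1.443], 'joint_vel': [0.0, -0.001, 0.002, 0.0, 0.001, 0.001], 'tau': [0.0, -33.878, 32.002, 0.02, -0.0, 0.0], 'position': [0.524, 0.0, 0.23], 'tcp_rot': [-2.22, -2.22, 0.002], 'wrist_force': [-0.749, 1.207, 0.645], 'ft_torque': [0.003, -0.046, 0.036], 'finger_force': 0.0, 'gripper_width': 1.002}
scene [[538.12915627   0.         272.30919147]
 [  0.         538.12915627 208.03854476]
 [  0.           0.           1.        ]] [ 1.26457816 -0.64884307  0.74528378] [0.90978182 0.44209844 0.8098492 ]
['color', 'mtx', 'origin', 'orientation']
side [[446.17201622   0.         283.43623554]
 [  0.         446.17201622 201.97902623]
 [  0.           0.           1.        ]] [0.37790507 0.44845476 0.77866166] [ 0.10955768 -0.9347219  -2.73570169]
['color', 'mtx', 'origin', 'orientation']
```

View pics/scene.png

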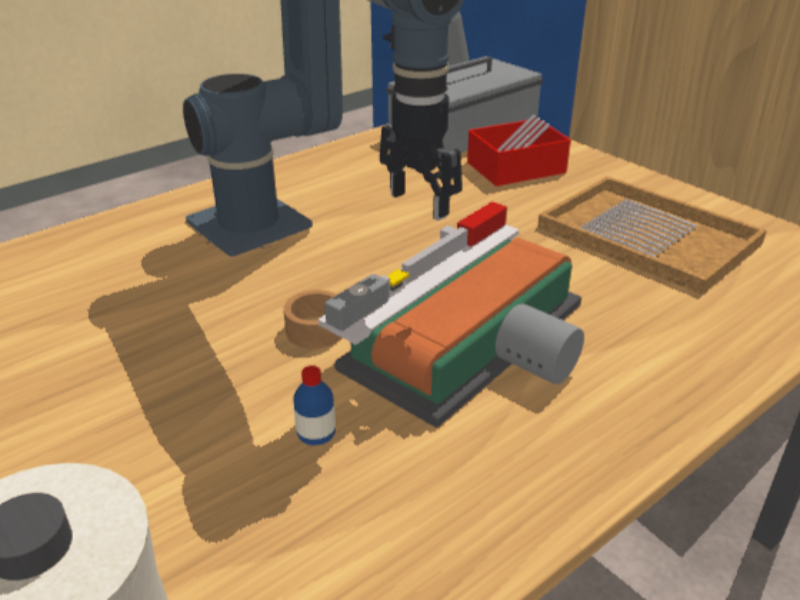

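View pics/side.png

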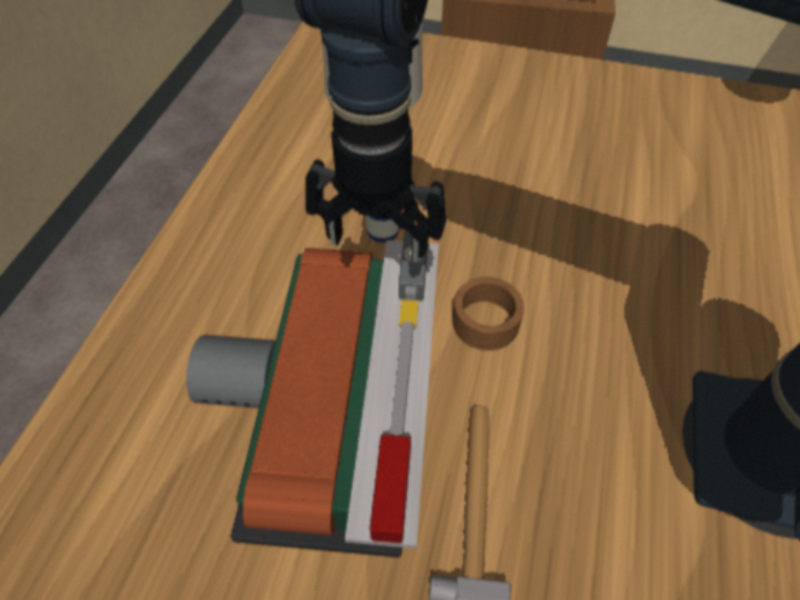

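The scene view shows red block at (485,222), tongue at (398,278) and grey block at (358,300). The side view shows the red block's rail face near (397,434), the tongue at (409,312) and the grey face near (412,297). I'll enlarge these.

Run:
```python
from plant import r
import cv2
f=r.grab_frame("side")["color"];a=cv2.resize(f[160:310,250:310],None,fx=4,fy=4,interpolation=cv2.INTER_CUBIC)
b=cv2.resize(f[250:400,225:315],None,fx=4,fy=4,interpolation=cv2.INTER_CUBIC)
cv2.imwrite("pics/c1.png",cv2.hconcat([a,b]))
```

```text
(no output)
```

View pics/c1.png

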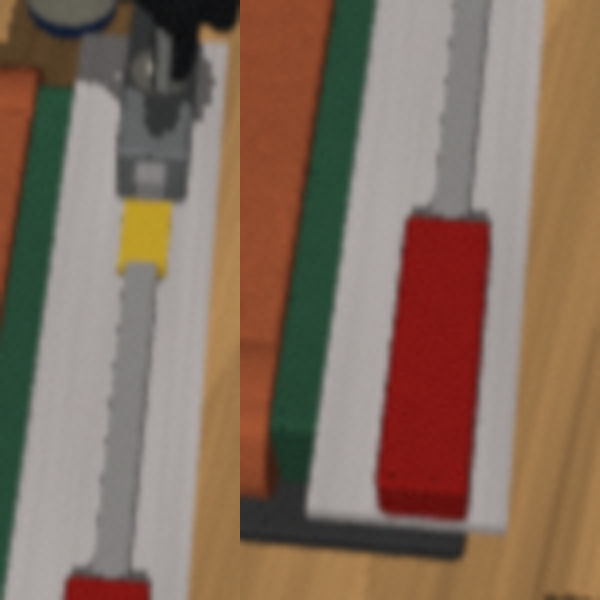

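```bash
cat > h.py <<'E'
from plant import r
import numpy as np
from scipy.spatial.transform import Rotation as R
S=dict(mtx=None)
def ray(f,uv,z):
    d=np.linalg.inv(f["mtx"])@[uv[0],uv[1],1]; d=R.from_rotvec(f["orientation"]).apply(d*[1,-1,-1])
    o=np.array(f["origin"]); return o+d*(z-o[2])/d[2]
E
python3 - <<'E'
from h import *
f=r.grab_frame("side")
L=lambda p:((p[0]+.5)/4-.5+250,(p[1]+.5)/4-.5+160)
Q=lambda p:((p[0]-240+.5)/4-.5+225,(p[1]+.5)/4-.5+250)
for n,p,z in [("redL",Q((408,217)),.131),("redR",Q((488,220)),.131),("redoutL",Q((380,485)),.131),("redoutR",Q((468,490)),.131),
 ("rail near red",L((112,572)),.125),("rail at notch",L((141,265)),.125),("yel far",L((147,200)),.115),("yel near",L((141,263)),.115),("stub near",L((149,188)),.125),("stub far",L((151,163)),.125),("greyL",L((118,158)),.131),("greyR",L((190,158)),.131)]:
    print(n,np.round(ray(f,p,z),4))
E
```

```text
redL [0.4744 0.1646 0.131 ]
redR [0.444  0.1577 0.131 ]
redoutL [0.4555 0.2652 0.131 ]
redoutR [0.4249 0.2588 0.131 ]
rail near red [0.4592 0.1554 0.125 ]
rail at notch [0.4855 0.0105 0.125 ]
yel far [ 0.4938 -0.0323  0.115 ]
yel near [0.4874 0.0028 0.115 ]
stub near [ 0.4929 -0.0319  0.125 ]
stub far [ 0.4957 -0.0462  0.125 ]
greyL [ 0.51   -0.0405  0.131 ]
greyR [ 0.478  -0.0492  0.131 ]
```

Geometry is consistent: block-to-block 209 mm (210 given), notch 43 mm long, rail yaw about 10°. I'll move above the start point with the fingers shut.

Emit:
move_arm(rows=[[[0.018, -0.008, 0.008, 0, 0, 0, 255], [0.018, -0.008, 0.008, 0, 0, 0, 255], [0.018, -0.008, 0.008, 0, 0, 0, 255], [0.018, -0.008, 0.008, 0, 0, 0, 255], [0.018, -0.008, 0.008, 0, 0, 0, 255], [0.018, -0.008, 0.008, 0, 0, 0, 255], [0.018, -0.008, 0.008, 0, 0, 0, 255], [0.018, -0.008, 0.008, 0, 0, 0, 255], [0, 0, 0, 0, 0, -0.087, 255], [0, 0, 0, 0, 0, -0.087, 255], [0, 0, 0, 0, 0, 0, 255], [0, 0, 0, 0, 0, 0, 255]]])

```text
clock: 1.2
position: [0.4608, 0.144, 0.1671]
tcp_rot: [-2.022, -2.404, 0.0]
wrist_force: [-0.4, -0.1, 0.9]
gripper_width: 0.002
finger_force: 0.0
```

Run:
```python
from plant import r
import cv2,numpy as np
s=r.read_state();print({k:np.round(s[k],4).tolist() for k in("clock","position","tcp_rot","wrist_force","gripper_width")})
f=r.grab_frame("side")["color"][230:350,210:350];g=r.grab_frame("wrist")
print(g["mtx"],g["hand_eye"])
cv2.imwrite("pics/c2.png",cv2.hconcat([cv2.resize(f,(466,400),interpolation=cv2.INTER_CUBIC),cv2.resize(g["color"][::,100:350],(238,400))]))
cv2.imwrite("pics/w1.png",cv2.resize(g["color"],(800,600)))
```

```text
{'clock': 1.2, 'position': [0.4608, 0.144, 0.1671], 'tcp_rot': [-2.0223, -2.4039, 0.0005], 'wrist_force': [-0.3543, -0.1216, 0.9493], 'gripper_width': 0.0025}
[[325.1922621    0.         273.42593336]
 [  0.         325.1922621  210.20725953]
 [  0.           0.           1.        ]] [[ 5.69623044e-04  9.66050448e-01  2.58352873e-01  6.68769695e-02]
 [ 9.99999542e-01 -3.51623568e-04 -8.90010143e-04 -1.45985359e-04]
 [-7.68951738e-04  2.58353262e-01 -9.66050206e-01 -1.42942653e-01]
 [ 0.00000000e+00  0.00000000e+00  0.00000000e+00  1.00000000e+00]]
```

View pics/w1.png

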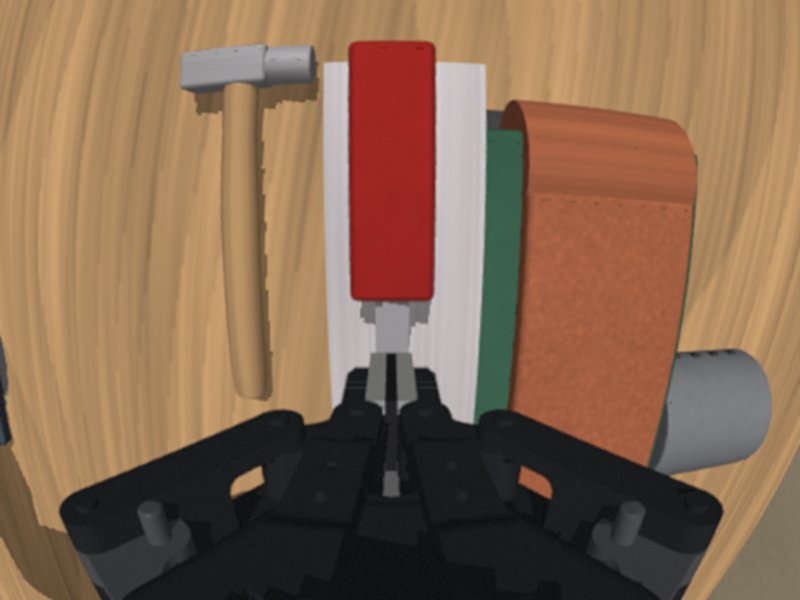

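The wrist view shows the red block's rail edge at row 300 (columns 350–434) and the rail centred at column 393. The fingertips' front edge is at row 353, and the yaw is aligned.

```bash
cat >> h.py <<'E'
def wray(g,uv800,z,s):
    u=(np.array(uv800)+.5)*.7-.5; m=g["mtx"]; p=(u-m[:2,2])/m[0,0]; t=np.linalg.norm(p)
    d=np.array([p[0]/t*np.sin(t),-p[1]/t*np.sin(t),-np.cos(t)])
    H=np.array(g["hand_eye"]); T=R.from_rotvec(s["tcp_rot"])
    o=T.apply(H[:3,3])+s["position"]; d=T.apply(H[:3,:3]@d)
    w=o+d*(z-o[2])/d[2]; return w, T.inv().apply(w-s["position"])
E
python3 - <<'E'
from h import *
s=r.read_state();g=r.grab_frame("wrist")
for p,z in [((351,299),.131),((434,299),.131),((392,300),.131),((350,45),.131),((434,45),.131),((393,315),.125),((376,340),.125),((411,340),.125),((391,353),s["position"][2]),((365,400),s["position"][2]),((415,400),s["position"][2])]:
    print(p,*[np.round(a,4) for a in wray(g,p,z,s)])
E
```

```text
(351, 299) [0.4421 0.1604 0.131 ] [ 0.0196 -0.0159  0.0363]
(434, 299) [0.4748 0.1661 0.131 ] [0.0196 0.0173 0.0363]
(392, 300) [0.4583 0.1628 0.131 ] [0.0191 0.0005 0.0363]
(350, 45) [0.425  0.2597 0.131 ] [ 0.1204 -0.0157  0.0363]
(434, 45) [0.4568 0.2653 0.131 ] [0.1204 0.0165 0.0363]
(393, 315) [0.4601 0.1549 0.125 ] [0.0111 0.0009 0.0423]
(376, 340) [0.4549 0.1428 0.125 ] [ 0.     -0.0062  0.0423]
(411, 340) [0.4695 0.1453 0.125 ] [0.     0.0086 0.0423]
(391, 353) [0.4593 0.1544 0.1673] [ 0.0107  0.0001 -0.    ]
(365, 400) [0.4535 0.1356 0.1673] [-0.0068 -0.0089  0.    ]
(415, 400) [0.4704 0.1386 0.1673] [-0.0068  0.0083  0.    ]
```

Emit:
move_arm(rows=[[[0.002, 0.0005, 0.006, 0, 0, 0, 255], [0.002, 0.0005, 0.006, 0, 0, 0, 255], [0, 0, 0.006, 0, 0, 0, 255], [0, 0, 0.006, 0, 0, 0, 255], [0, 0, 0.006, 0, 0, 0, 255], [0, 0, 0.004, 0, 0, 0, 255], [0, 0, 0.002, 0, 0, 0, 255], [0, 0, 0.001, 0, 0, 0, 255], [0, 0, 0.001, 0, 0, 0, 255], [0, 0, 0, 0, 0, 0, 255], [0, 0, 0, 0, 0, 0, 255]]])

```text
clock: 2.27
position: [0.4615, 0.1481, 0.1296]
tcp_rot: [2.02, 2.406, 0.001]
wrist_force: [-0.2, 0.9, 0.3]
gripper_width: -0.002
finger_force: 0.0
```

Emit:
move_arm(rows=[[[0, 0, 0.001, 0, 0, 0, 255], [0, 0, 0.001, 0, 0, 0, 255], [0, 0, 0.001, 0, 0, 0, 255], [0, 0, 0.0005, 0, 0, 0, 255], [0, 0, 0.0005, 0, 0, 0, 255], [0, 0, 0, 0, 0, 0, 255]]])

```text
clock: 2.77
position: [0.4612, 0.1481, 0.1251]
tcp_rot: [-2.02, -2.406, 0.0]
wrist_force: [-0.7, -0.0, -0.4]
gripper_width: -0.001
finger_force: 0.0
```

Emit:
move_arm(rows=[[[0, 0, 0.0005, 0, 0, 0, 255], [0, 0, 0.0005, 0, 0, 0, 255], [0, 0, 0, 0, 0, 0, 255]]])

```text
clock: 3.02
position: [0.4613, 0.1481, 0.1251]
tcp_rot: [2.02, 2.406, 0.0]
wrist_force: [-2.2, 0.1, 5.3]
gripper_width: 0.002
finger_force: 2.2
```

Contact at z = 0.125 with 5 N. Now I'll slide towards grey.

Emit:
move_arm(rows=[[[-0.001, 0, 0, 0, 0, 0, 255], [-0.002, 0, 0, 0, 0, 0, 255], [-0.003, 0, 0, 0, 0, 0, 255], [-0.003, 0, 0, 0, 0, 0, 255], [-0.003, 0, 0, 0, 0, 0, 255], [-0.003, 0, 0, 0, 0, 0, 255], [-0.003, 0, 0, 0, 0, 0, 255], [-0.003, 0, 0, 0, 0, 0, 255], [-0.003, 0, 0, 0, 0, 0, 255], [-0.003, 0, 0, 0, 0, 0, 255]]])

```text
clock: 3.85
position: [0.4669, 0.122, 0.1251]
tcp_rot: [2.019, 2.406, 0.005]
wrist_force: [-0.4, 3.1, 5.6]
gripper_width: 0.004
finger_force: 2.6
```

Emit:
move_arm(rows=[[[-0.003, 0, 0, 0, 0, 0, 255], [-0.003, 0, 0, 0, 0, 0, 255], [-0.003, 0, 0, 0, 0, 0, 255], [-0.003, 0, 0, 0, 0, 0, 255], [-0.003, 0, 0, 0, 0, 0, 255], [-0.003, 0, 0, 0, 0, 0, 255], [-0.003, 0, 0, 0, 0, 0, 255], [-0.003, 0, 0, 0, 0, 0, 255], [-0.003, 0, 0, 0, 0, 0, 255], [-0.003, 0, 0, 0, 0, 0, 255], [-0.003, 0, 0, 0, 0, 0, 255], [-0.003, 0, 0, 0, 0, 0, 255]]])

```text
clock: 4.85
position: [0.473, 0.0865, 0.125]
tcp_rot: [2.02, 2.406, 0.004]
wrist_force: [0.5, 3.9, 6.2]
gripper_width: 0.001
finger_force: 2.7
```

Emit:
move_arm(rows=[[[-0.003, 0, 0, 0, 0, 0, 255], [-0.003, 0, 0, 0, 0, 0, 255], [-0.003, 0, 0, 0, 0, 0, 255], [-0.003, 0, 0, 0, 0, 0, 255], [-0.003, 0, 0, 0, 0, 0, 255], [-0.003, 0, 0, 0, 0, 0, 255], [-0.003, 0, 0, 0, 0, 0, 255], [-0.003, 0, 0, 0, 0, 0, 255], [-0.003, 0, 0, 0, 0, 0, 255], [-0.003, 0, 0, 0, 0, 0, 255], [-0.003, 0, 0, 0, 0, 0, 255], [-0.003, 0, 0, 0, 0, 0, 255]]])

```text
clock: 5.85
position: [0.4791, 0.0511, 0.125]
tcp_rot: [2.02, 2.406, 0.004]
wrist_force: [-0.1, 4.3, 6.1]
gripper_width: -0.002
finger_force: 2.9
```

Emit:
move_arm(rows=[[[-0.003, 0, 0, 0, 0, 0, 255], [-0.003, 0, 0, 0, 0, 0, 255], [-0.003, 0, 0, 0, 0, 0, 255], [-0.003, 0, 0, 0, 0, 0, 255], [-0.003, 0, 0, 0, 0, 0, 255], [-0.003, 0, 0, 0, 0, 0, 255], [-0.003, 0, 0, 0, 0, 0, 255], [-0.003, 0, 0, 0, 0, 0, 255], [-0.003, 0, 0, 0, 0, 0, 255], [-0.003, 0, 0, 0, 0, 0, 255], [-0.003, 0, 0, 0, 0, 0, 255], [0, 0, 0, 0, 0, 0, 255]]])

```text
clock: 6.85
position: [0.4849, 0.0181, 0.1251]
tcp_rot: [2.02, 2.405, 0.003]
wrist_force: [-1.7, 3.1, 5.6]
gripper_width: 0.004
finger_force: 2.9
```

Emit:
move_arm(rows=[[[-0.002, 0, 0, 0, 0, 0, 255], [-0.002, 0, 0, 0, 0, 0, 255], [-0.002, 0, 0, 0, 0, 0, 255], [-0.002, 0, 0, 0, 0, 0, 255], [-0.002, 0, 0, 0, 0, 0, 255], [-0.001, 0, 0, 0, 0, 0, 255]]])

```text
clock: 7.35
position: [0.4866, 0.0077, 0.125]
tcp_rot: [-2.02, -2.406, -0.004]
wrist_force: [-1.1, 4.7, 6.4]
gripper_width: 0.003
finger_force: 2.9
```

Emit:
move_arm(rows=[[[-0.002, 0, 0, 0, 0, 0, 255], [-0.002, 0, 0, 0, 0, 0, 255], [-0.001, 0, 0, 0, 0, 0, 255], [-0.001, 0, 0, 0, 0, 0, 255], [-0.001, 0, 0, 0, 0, 0, 255]]])

```text
clock: 7.77
position: [0.4876, 0.0001, 0.1245]
tcp_rot: [2.019, 2.405, 0.001]
wrist_force: [-0.1, -0.9, -0.3]
gripper_width: 0.003
finger_force: 0.0
```

Emit:
move_arm(rows=[[[-0.001, 0, 0, 0, 0, 0, 255], [-0.001, 0, 0, 0, 0, 0, 255], [-0.001, 0, 0, 0, 0, 0, 255]]])

```text
clock: 8.02
position: [0.4872, -0.0033, 0.1234]
tcp_rot: [-2.02, -2.405, 0.003]
wrist_force: [0.4, -0.1, 0.4]
gripper_width: -0.002
finger_force: 0.0
```

The fingertip dropped into the notch at y ≈ 0.001, so the notch middle is at y ≈ -0.010, which agrees with the camera. I'll centre and then press.

Emit:
move_arm(rows=[[[-0.002, 0, 0, 0, 0, 0, 255], [-0.002, 0, 0, 0, 0, 0, 255], [-0.002, 0, 0, 0, 0, 0, 255], [-0.001, 0, 0, 0, 0, 0, 255], [0, 0, 0, 0, 0, 0, 255], [0, 0, 0.002, 0, 0, 0, 255], [0, 0, 0.002, 0, 0, 0, 255], [0, 0, 0.002, 0, 0, 0, 255], [0, 0, 0.001, 0, 0, 0, 255], [0, 0, 0.001, 0, 0, 0, 255], [0, 0, 0.001, 0, 0, 0, 255], [0, 0, 0, 0, 0, 0, 255]]])

```text
clock: 9.02
position: [0.4889, -0.0094, 0.1152]
tcp_rot: [-2.02, -2.406, 0.0]
wrist_force: [-0.3, -0.2, 0.5]
gripper_width: 0.001
finger_force: 0.0
```

Emit:
move_arm(rows=[[[0, 0, 0.001, 0, 0, 0, 255], [0, 0, 0.001, 0, 0, 0, 255], [0, 0, 0.001, 0, 0, 0, 255], [0, 0, 0.001, 0, 0, 0, 255], [0, 0, 0.001, 0, 0, 0, 255], [0, 0, 0.001, 0, 0, 0, 255], [0, 0, 0, 0, 0, 0, 255]]])

```text
clock: 9.6
position: [0.4891, -0.0095, 0.1092]
tcp_rot: [2.02, 2.406, 0.0]
wrist_force: [-0.3, 0.0, 3.2]
gripper_width: -0.004
finger_force: 1.3
```

Pressing against the ~3.5 N friction; continue to the stop.

Emit:
move_arm(rows=[[[0, 0, 0.001, 0, 0, 0, 255], [0, 0, 0.001, 0, 0, 0, 255], [0, 0, 0.001, 0, 0, 0, 255], [0, 0, 0.001, 0, 0, 0, 255], [0, 0, 0.001, 0, 0, 0, 255], [0, 0, 0, 0, 0, 0, 255]]])

```text
clock: 10.1
position: [0.4892, -0.0095, 0.107]
tcp_rot: [2.019, 2.405, 0.001]
wrist_force: [-5.0, 0.6, 13.9]
gripper_width: 0.002
finger_force: 6.9
```

At the stop (z = 0.107, force up to 14 N). Move clear.

Emit:
move_arm(rows=[[[0, 0, -0.003, 0, 0, 0, 255], [0, 0, -0.005, 0, 0, 0, 255], [0, 0, -0.01, 0, 0, 0, 255], [0, 0, -0.015, 0, 0, 0, 255], [0, 0, -0.015, 0, 0, 0, 255], [0, 0, -0.015, 0, 0, 0, 255], [0, 0, -0.015, 0, 0, 0, 255], [0, 0, -0.015, 0, 0, 0, 255], [0, 0, -0.005, 0, 0, 0, 255], [0, 0, 0, 0, 0, 0, 255], [0, 0, 0, 0, 0, 0, 255]]])

```text
clock: 11.02
position: [0.4891, -0.0095, 0.202]
tcp_rot: [2.02, 2.406, -0.0]
wrist_force: [-0.4, 0.0, -0.8]
gripper_width: -0.002
finger_force: 0.0
```

Run:
```python
from plant import r
import cv2
a=r.grab_frame("scene")["color"][130:260,190:380];b=r.grab_frame("side")["color"]
cv2.imwrite("pics/end.png",cv2.hconcat([cv2.resize(a,(400,274),interpolation=cv2.INTER_CUBIC),cv2.resize(b[130:420,180:380],(189,274))]))
print(r.read_state()["wrist_force"])
```

```text
[-0.26380522 -0.47931057 -0.38124862]
```

View pics/end.png

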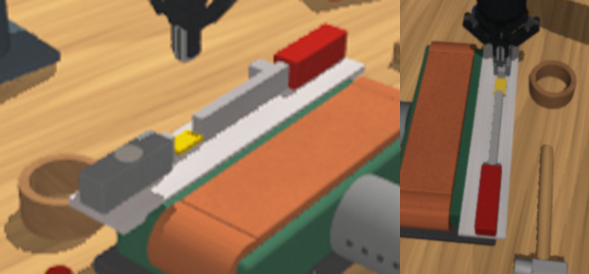

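The tongue at (186,141) now sits low in the notch, the arm is clear, and the loose items are undisturbed.

```bash
python3 -c "
from plant import r
print(r.finish_job())"
```

```text
the job is handed in; nothing more can be done
None
```

I touched the rail beside the red block, slid along it to the notch, pressed the yellow tongue to its stop (z = 0.107 m, 14 N), moved clear and handed the job in at about 11 s; the hammer and tape roll look unmoved in the last picture, which barely shows the oil bottle, and the arm never went near it.

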